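# Find the concealed catch of the reagent lock box

## Task

The drawer of the grey lock box is held by a concealed catch: one of the four identical flush plates in its flat top gives when pressed, the other three are rigid dummies. Feel the plates with light presses of the fingertips, press the one that gives fully in so that the drawer springs out by itself, then let it come back up and take the hand away. Do not touch the drawer, do not press hard, and leave the small bottle, the cup and the stopper where they stand.

Things in the scene. Friction and masses are not known exactly. Their poses are not given: they have to be found in the camera images.
- lockbox: Grey box 164 x 164 x 90 mm, fixed to the bench. Origin: centre of underside; z up; drawer side is -x, left is +y. Flat top (z 90 mm): four grey plastic tiles, 2 x 2, each with a 52 mm square opening holding a 50 mm square plate 1.5 mm below flush. All look alike: one, drawn anew each time, is the catch, three are rigid dummies. Closed fingertips up to 40 mm across fit an opening.
- plate_0 (a point): Centre of the top face of the front left plate, seen from the drawer side (at x -36, y +36, z 88.5 mm in the box's frame; box axes). Marks the place only and does not move with the plate; says nothing of whether it is the catch.
- plate_1 (a point): Centre of the top face of the front right plate, seen from the drawer side (at x -36, y -36, z 88.5 mm in the box's frame; box axes). Marks the place only and does not move with the plate; says nothing of whether it is the catch.
- plate_2 (a point): Centre of the top face of the back left plate, seen from the drawer side (at x +36, y +36, z 88.5 mm in the box's frame; box axes). Marks the place only and does not move with the plate; says nothing of whether it is the catch.
- plate_3 (a point): Centre of the top face of the back right plate, seen from the drawer side (at x +36, y -36, z 88.5 mm in the box's frame; box axes). Marks the place only and does not move with the plate; says nothing of whether it is the catch.
- catch (a joint): How far the catch plate, whichever it is, is pressed in, m: 0 released, 0.006 at its stop. It goes straight down against a light spring (1 N at first, about 4 N at the stop), frees the drawer after about 4 mm and springs back when let go. The dummies have no joint.
- drawer_slide (a joint): How far the spring drawer stands out of the box's -x side, m: 0 latched shut, 0.045 fully sprung out. Freed, it runs out by itself in about half a second and stays out.
- drawer: The drawer. Its plain front, without handle, is 146 mm wide, 62 mm high (11 to 73 mm above the bench), 8 mm thick; with the drawer shut its outer face lies 84 mm before the box's centre. Origin: shut, it coincides with the box's origin; moves with the drawer; box axes.
- vial: Bystander: small white plastic bottle with screw cap, 36 mm across, 75 mm high, loose, at the box's left; origin at the centre of its underside.
- cup: Bystander: white straight-sided cup, 65 mm across, 88 mm high, loose, at the box's right; origin at the centre of its underside.
- rubber_stopper: Bystander: black rubber stopper, 31 mm across, 26 mm high, loose, at the box's left; origin at the centre of its underside.
Mind the look-alikes: they are no part of the job. There is more than one size of the lockbox; the one meant has the size given above.

How it is judged:
On the way, in this order (a step that is already met when the one before it is completed fails the run):
1. the catch plate is pressed in (value of joint catch above 0.003 m).
2. the drawer has sprung out (value of joint drawer_slide above 0.035 m), for 0.2 s.
At the end, for the whole second after the job is handed in: The drawer stands out by more than 35 mm, the catch plate is released (pressed in by less than 1.5 mm), and the bottle, cup and stopper stand upright (within 0.15 rad), at rest, within 15 mm of where they began (value of joint drawer_slide above 0.035 m and value of joint catch below 0.0015 m and distance of each of vial, cup, rubber_stopper from where it was at the start of the episode below 0.015 m and angle between each of vial, cup, rubber_stopper's own z axis and vertical below 0.15 rad and linear speed of each of vial, cup, rubber_stopper below 0.02 m/s); the robot touches nothing.
It fails at once if the fingers or arm touch the drawer (contact force between any of the fingers, the arm and drawer above 1 N).
It fails at once if the top is pressed hard (over 45 N) (contact force between the fingers and anything else above 45 N).
It fails at once if a bystander is lifted, carried or knocked (distance of any of vial, cup, rubber_stopper from where it was at the start of the episode above 0.03 m).
It also fails if it takes over 56 s, if anything falls off the work surface, if the arm or the gripper's body presses on something with over 40 N, if the wrist force passes 120 N, or if a joint passes its speed limit or range.

## Robot

A 7-joint arm with a two-finger parallel gripper is mounted at the origin on a cart in front of the work surface, level with it; the furniture and walls round the work are solid. World frame = base frame: x ahead of the robot, y to its left, z up, the work surface at z = 0. Lengths are in m, angles in rad, forces in N, time in s.
With the tool pointing down it reaches from about 0.4 to 0.9 m from the base axis. Payload 5.5 kg.
Tool frame: the origin (TCP) lies midway between the tips of the shut fingers; the grasp point (between the pads) lies 19 mm behind it (manip.grip_depth is the distance from the TCP to the grasp point, in m); z points along the fingers, y is the line along which they close (so a half turn about z gives the same grasp; the last joint's range is limited). The gripper opens to 92 mm and grips with 3 to 60 N. Pads are 19 mm wide; open, the fingers measure 130 mm over their backs; the gripper's body (75 mm by 190 mm) begins 47 mm behind the grasp point.
Start: joints at [1.496, 0.501, -0.427, 1.55, 0.221, 1.138, -0.21], TCP at [0.215, -0.613, 0.227] pointing down, gripper open.
Joint ranges: [-2.88, 2.88], [-0.31, 2.03], [-1.54, 1.56], [0.2, 2.42], [-1.41, 4.55], [0.19, 2.02], [-2.57, 2.57]. Speed limits (rad/s): [2.57, 2.57, 3.14, 3.14, 3.14, 3.14, 3.14].

## Interface

Orientations are given as a unit quaternion [x, y, z, w].
In Python, from bench import manip, effector, viewer gives the robot as it stands. Calls block until the motion is done:
- manip.move_pose(position, orientation): joint-space move of the TCP to a pose.
- manip.servo_line(position, ori=None, vel=0.15): straight line of the TCP; ori=None keeps the orientation; vel is the mean speed in m/s.
- manip.movej(angles): joint-space move.
- effector.open_jaws() and effector.close(f_grip=None): open the fingers fully, or close them until they stop; f_grip is the grip in N (None keeps the last).
- manip.sleep(seconds).
- manip.solve_ik(position, orientation): joint angles nearest the present ones, or None.
- viewer.get_image(name): name is "scene" or "top" or "wrist"; returns the picture (480x640x3 uint8, red, green, blue); there is no depth.
- viewer.get_calibration(name): a dict with "vfov" (degrees; the focal length in pixels is half the picture's height over the tangent of half this angle, whatever the lens; pixels are square), "cx", "cy" (the principal point, pixels), "dist_coeffs" ([k1, k2, p1, p2, k3] as OpenCV has them; the pictures are not rectified), "eye" and "attitude" of the camera in the world. Camera axes: x right, y down, z forward; pixel columns grow to the right and rows downward; lengths in m; the calibration is good to about 2 mm. A picture is of the moment at which its call begins: read the wrist's pose just before it. get_calibration takes no time and is no camera call; for the wrist camera it gives the pose at the moment of the call.
A pose or a line that the arm cannot do raises manip.PlanningError and nothing moves.
- manip.hand_in(): hands the job in; it is judged then, once.
Readings, each from a call of its own:
- manip.current_clock(): time.
- manip.current_q(): joint angles.
- manip.current_joint_velocities(): joint speeds.
- manip.current_tau(): joint torques, N m.
- manip.current_tool_pos(): TCP position.
- manip.current_tcp_rot(): TCP orientation.
- manip.current_force(): force on the tool from outside, world axes, zero at the start.
- manip.current_wrist_torque(): the same for the moment, N m.
- manip.current_finger_gap(): finger opening in m.
- manip.current_gripper_force(): force on a finger pad.
Only numpy, scipy, OpenCV 4.12 (cv2) and the standard library are available. Lean on these libraries where they do the work, as an engineer would, in place of code of your own. Each camera call takes 0.05 s, during which the arm holds its last target. There are 200 camera calls.

## Working session

There is one attempt and no reset: what is moved stays moved. The work goes in short steps, each a Python script; the robot and the scene stay as the last script left them, time stands still between calls to the robot, and variables do not carry over. Pictures are saved under pics/ and viewed, at most 10 in all, crops included, and the job is handed in when it is done.

```bash
mkdir -p pics; ls; python3 - <<'E'
from bench import manip, effector, viewer
import cv2
for n in("scene","top"):
    cv2.imwrite(f"pics/{n}0.png",viewer.get_image(n)[:,:,::-1]); print(n,viewer.get_calibration(n))
print(manip.current_clock(),manip.current_tcp_rot())
E
```

```text
pics
scene {'vfov': 53.572179382886944, 'cx': 321.3571643311426, 'cy': 231.05043430024983, 'dist_coeffs': array([0.02999083, 0.        , 0.        , 0.        , 0.        ]), 'eye': array([-0.0390257 ,  0.19594822,  0.67139082]), 'attitude': array([-0.51575667,  0.76411691, -0.32645085,  0.20868696])}
top {'vfov': 46.83238445074473, 'cx': 314.5437547284003, 'cy': 234.93115977769378, 'dist_coeffs': array([-0.07783837,  0.        ,  0.        ,  0.        ,  0.        ]), 'eye': array([ 0.34129231, -0.04932342,  0.99908683]), 'attitude': array([-0.69836078,  0.70977966, -0.0729204 ,  0.05645953])}
0.1 [ 9.85765972e-01  1.68120895e-01 -1.17617975e-04 -8.94225922e-04]
```

View pics/scene0.png

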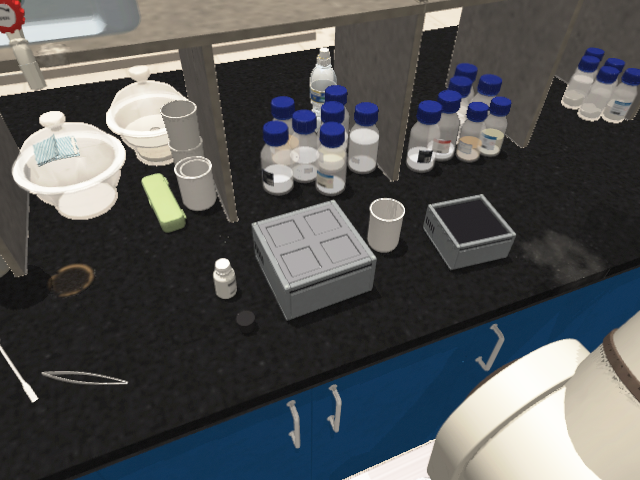

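View pics/top0.png

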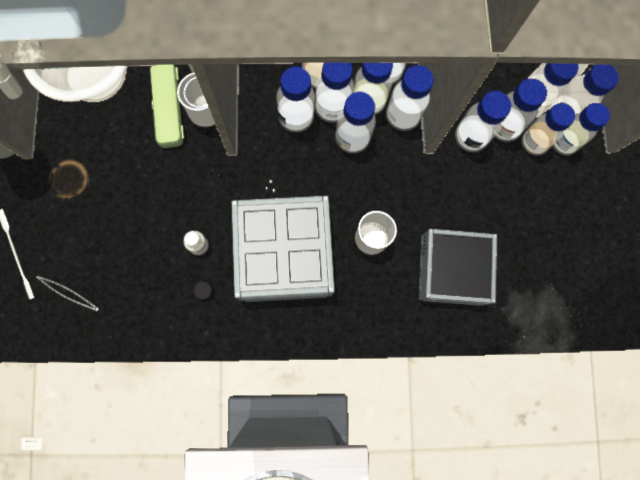

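Both pictures show two grey boxes. The box with four plates is at top (282,247) and scene (313,255). A smaller box with a dark open top is at top (459,266) and scene (470,230). The bottle is at top (196,243), the stopper at (203,290) and the cup at (375,233). The four-plate box fits the description. I'll check its size and take a close crop.

```bash
cat > h.py <<'E'
import numpy as np, cv2
from scipy.spatial.transform import Rotation as R
from bench import manip, effector, viewer
def to_plane(name, px, z):
    c=viewer.get_calibration(name); f=240/np.tan(np.radians(c["vfov"])/2)
    K=np.array([[f,0,c["cx"]],[0,f,c["cy"]],[0,0,1]])
    u=cv2.undistortPoints(np.array(px,float).reshape(-1,1,2),K,c["dist_coeffs"]).reshape(-1,2)
    d=R.from_quat(c["attitude"]).apply(np.c_[u,np.ones(len(u))])
    return c["eye"]+d*((z-c["eye"][2])/d[:,2])[:,None]
E
python3 - <<'E'
from h import *
im=cv2.imread("pics/top0.png")
c=im[180:310,180:410]; cv2.imwrite("pics/crop.png",cv2.resize(c,None,fx=3.4,fy=3.4,interpolation=cv2.INTER_CUBIC))
p=to_plane("top",[[260,226],[302,223],[262,268],[305,266]],.0885); print(p)
print(to_plane("top",[[233,201],[328,197],[334,292],[236,297]],.09))
for s,px in(("vial",[196,243]),("cup",[375,233]),("stop",[203,290])):print(s,to_plane("top",[px],.06))
print("shelf bottom/divider", to_plane("top",[[233,155],[428,153]],0.0))
E
```

```text
[[ 0.52638569  0.01889106  0.0885    ]
 [ 0.53053628 -0.05148881  0.0885    ]
 [ 0.4555817   0.01563311  0.0885    ]
 [ 0.45784671 -0.05542259  0.0885    ]]
[[ 0.56972615  0.06430284  0.09      ]
 [ 0.57454351 -0.09608494  0.09      ]
 [ 0.41396439 -0.10231012  0.09      ]
 [ 0.4082988   0.05810483  0.09      ]]
vial [[0.50395903 0.13098497 0.06      ]]
cup [[ 0.51707495 -0.17759202  0.06      ]]
stop [[0.42309599 0.11759073 0.06      ]]
shelf bottom/divider [[ 6.81634376e-01  7.65253991e-02 -1.11022302e-16]
 [ 6.81871042e-01 -2.93373151e-01  0.00000000e+00]]
```

View pics/crop.png

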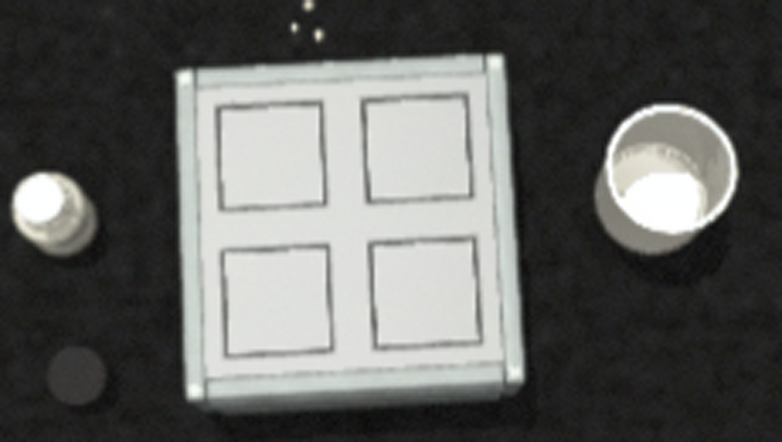

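```bash
cat >> h.py <<'E'
P=np.array([[.4556,.0156],[.4578,-.0554],[.5264,.0189],[.5305,-.0515]])  # plates 0..3
B=np.array([[-36,36],[-36,-36],[36,36],[36,-36]])/1000
m=P.mean(0); Q=P-m
yaw=np.arctan2((B[:,0]*Q[:,1]-B[:,1]*Q[:,0]).sum(),(B*Q).sum())
C=m+B@np.array([[np.cos(yaw),np.sin(yaw)],[-np.sin(yaw),np.cos(yaw)]])
ORI=R.from_euler("zx",[yaw,np.pi]).as_quat()
E
python3 - <<'E'
from h import *
print(np.degrees(yaw),C,P-C)
for z in(.3,.4,.5,.6):print(z,to_plane("top",[[195,60],[282,60]],z).round(3).tolist())
effector.close(5)
p=manip.current_tool_pos(); print(manip.current_finger_gap())
manip.servo_line([p[0],p[1],.26],vel=.2)
manip.servo_line([*C[1],.16],ori=ORI,vel=.25)
print(manip.current_clock(),manip.current_tool_pos(),manip.current_tcp_rot(),ORI,manip.current_force())
for n in("scene","wrist"): cv2.imwrite(f"pics/{n}1.png",viewer.get_image(n)[:,:,::-1])
E
```

```text
2.7129339527047334 [[ 0.4549114  0.0161557]
 [ 0.4583193 -0.0557636]
 [ 0.5268307  0.0195636]
 [ 0.5302386 -0.0523557]] [[ 0.0006886 -0.0005557]
 [-0.0005193  0.0003636]
 [-0.0004307 -0.0006636]
 [ 0.0002614  0.0008557]]
0.3 [[0.717, 0.093, 0.3], [0.716, -0.027, 0.3]]
0.4 [[0.664, 0.073, 0.4], [0.662, -0.03, 0.4]]
0.5 [[0.61, 0.052, 0.5], [0.609, -0.033, 0.5]]
0.6 [[0.556, 0.032, 0.6], [0.555, -0.036, 0.6]]
0.0006707886164883805
4.4667 [ 0.45804527 -0.05644283  0.16002176] [ 9.99707756e-01 -2.41734668e-02 -7.80322451e-05  1.99315444e-04] [ 9.99719765e-01 -2.36726034e-02  1.44952890e-18  6.12151805e-17] [-0.39860316 -0.12960207  0.84719805]
```

View pics/wrist1.png

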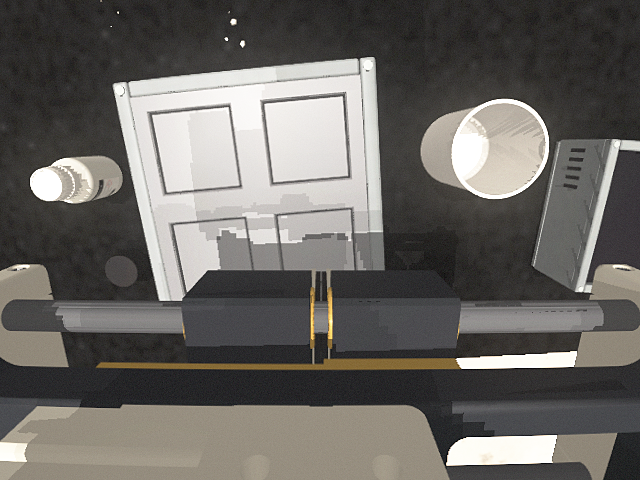

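View pics/scene1.png

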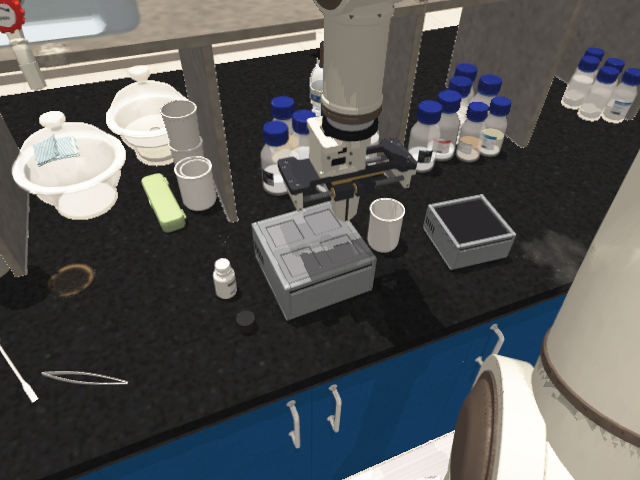

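The wrist view shows the box turned about 5° relative to the hand. My Euler order was wrong, so I'm fixing that. Plates 2 and 3 are at wrist (197,150) and (308,138), which I'll use to cross-check position.

```bash
sed -i 's/"zx"/"ZX"/' h.py; cat >> h.py <<'E'
def press(i, dz=.0):
    x,y=C[i]; manip.servo_line([x,y,.1],ori=ORI,vel=.15); manip.sleep(.15)
    f0=manip.current_force()[2]; log=[]; z=.0935; held=False
    while z>.0815:
        manip.servo_line([x,y,z],ori=ORI,vel=.02); manip.sleep(.04)
        f=manip.current_force()[2]-f0; tz=manip.current_tool_pos()[2]
        log.append((round(z*1e3,1),round(tz*1e3,2),round(f,1)))
        if abs(f)>7: break
        z-=.0007
    gave=log[-1][1]<84.3
    if gave: manip.sleep(.8)
    manip.servo_line([x,y,.1],ori=ORI,vel=.08)
    print(i,gave,manip.current_clock(),log[-14:]); return gave
E
python3 - <<'E'
from h import *
print(to_plane("wrist",[[197,150],[308,138]],.0885),C[2:])
press(1)
E
```

```text
[[ 0.52748518  0.02186427  0.0885    ]
 [ 0.53127887 -0.05043355  0.0885    ]] [[ 0.5268307  0.0195636]
 [ 0.5302386 -0.0523557]]
1 False 8.4167 [(93.5, np.float64(93.44), np.float64(-0.2)), (92.8, np.float64(92.79), np.float64(0.0)), (92.1, np.float64(92.08), np.float64(-0.2)), (91.4, np.float64(91.37), np.float64(-0.8)), (90.7, np.float64(90.67), np.float64(0.9)), (90.0, np.float64(89.98), np.float64(0.5)), (89.3, np.float64(89.29), np.float64(-0.7)), (88.6, np.float64(88.82), np.float64(4.5)), (87.9, np.float64(88.74), np.float64(13.9))]
```

Plate 1 is rigid: contact came at plate level, 88.8 mm. Trying the others.

```bash
echo 'C=C+[.0004,.001]' >> h.py; python3 - <<'E'
from h import *
for i in(3,2,0):
    if press(i): break
x,y=C[i]; manip.servo_line([x,y,.2],vel=.15)
print(manip.current_clock())
for n in("scene","top"): cv2.imwrite(f"pics/{n}2.png",viewer.get_image(n)[:,:,::-1])
E
```

```text
3 True 15.5583 [(91.4, np.float64(91.36), np.float64(0.5)), (90.7, np.float64(90.68), np.float64(0.7)), (90.0, np.float64(89.98), np.float64(1.1)), (89.3, np.float64(89.26), np.float64(0.8)), (88.6, np.float64(88.71), np.float64(1.8)), (87.9, np.float64(88.02), np.float64(3.6)), (87.2, np.float64(87.26), np.float64(4.2)), (86.5, np.float64(86.52), np.float64(3.5)), (85.8, np.float64(85.83), np.float64(4.3)), (85.1, np.float64(84.9), np.float64(2.5)), (84.4, np.float64(84.34), np.float64(2.6)), (83.7, np.float64(83.69), np.float64(2.7)), (83.0, np.float64(82.97), np.float64(3.4)), (82.3, np.float64(82.75), np.float64(7.5))]
16.375
```

View pics/scene2.png

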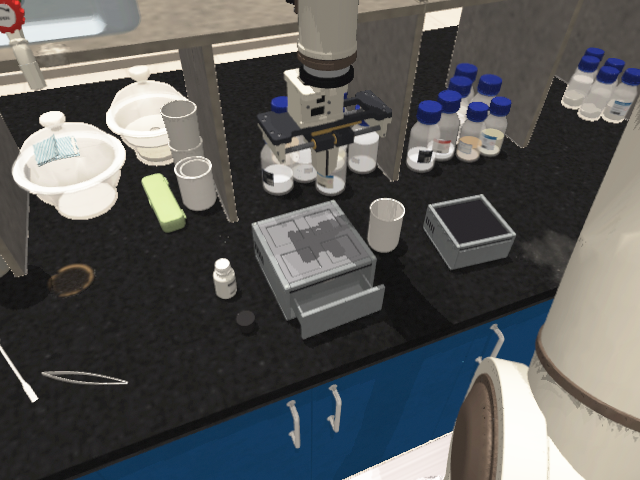

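The drawer is out, with its front at scene (343,308). The bottle (225,279), stopper (245,321) and cup (385,226) haven't moved, and the hand is clear of everything.

```bash
python3 -c "
from bench import manip
manip.sleep(.3); print(manip.hand_in())"
```

```text
the job is handed in; nothing more can be done
None
```

The catch was plate 3 (back right): I pressed it fully in, the drawer sprang out, and I withdrew the hand and handed the job in at about 17 s, with the bottle, cup and stopper where they stood; no verdict came back.

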